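# Latch the sprung jaw open and slide the cast into the holder

### The job

Get the cast holder ready: with the fingertips push the steel jaw back against its spring until it is past the spring-loaded stop pin, then let it go so that it comes back and stays caught on the pin at its middle position. Then gently slide the white plaster cast along the channel into the bay in front of the open jaw, right up against the end stop. Only push: do not lift, tip or grip the cast, and leave the other things on the bench where they are.

Things in the scene. Friction and masses are not known exactly. Their poses are not given: they have to be found in the camera images.
- fixture: cast holder, fixed; stands within 6 cm in x, 18 cm in y, turned up to 0.3 rad. Aluminium bed (x -60..176, y -62..56 mm) 12 mm thick, dark steel rails. Origin on the bench. Own +x: the way the jaw is pushed (from the robot when not turned), +y: along the channel away from the bay (left). Behind the jaw a block at x 160..174, top z 50; plunger housing at x 88..122, y -92..-62, top z 42
- channel (a point): point on the bed (z 12 mm) at holder x -2, y 120 mm, mid channel. The channel runs along holder y to y = 190, between the front fence (inner face x -42, y -60..188) and a rear rail (inner face x 38, y 51..188), both 12 mm thick with tops at z 42 mm
- jaw (a joint): steel jaw's slide along holder +x, in m: 0 = closed (as found), 0.060 = hard stop; the spring pulls it to 0 with about 6 N at 0, 12 N at 0.060; passing the pin adds some 2 N. Pushed past 0.036 the stop pin snaps in and the released jaw comes back to rest on it at about 0.035 (middle; bay 83 mm wide); released earlier it returns to 0 (48 mm, too narrow for the cast)
- bay (a point): point on the bed (z 12 mm) at holder x -2, y -15 mm, over which the cast's origin stands when it touches the end stop; axes as the holder's. The bay is the channel's end, y -48..46, between front fence and jaw; the end stop closes it at y -48 mm (inner face, x -42..38, top z 42 mm)
- jaw_face (a point): middle of the jaw's upright front face (the one to push, looks to the holder's -x), 60 mm above the bench; moves with the jaw. The face is 92 mm wide (along y), reaches from z = 13 to 78 mm and stands at holder x = 6 mm when closed; behind it the jaw slopes down
- stop_pin (a joint): the stop pin (8 mm, spring-loaded, knob at the right side), in m: 0 = fully in, grows to 0.009 while the jaw's tooth passes; it works by itself and need not be touched
- pin_knob (a point): outer end of the stop pin's black knob, 26 mm above the bench
- cast: white plaster jaw model, loose, 0.19 kg, 66 x 70 mm (own x, y), 47 mm high; stands on the bed in the channel, left of the bay (holder y 110..140 mm). Origin at the centre of its underside; own +x (its flat heel, 33 mm out, the face to push) points along holder +y, within 0.1 rad; teeth front to the bay. Base disc of radius 31 mm up to 15 mm, then full width from 15 to 32 mm up. 1 to 2 N slide it
- cup: steel cup, 60 mm wide, 46 mm high, loose bystander right of the holder; origin under its centre
- red_jar: small jar with red lid, 40 mm wide, 57 mm high, loose bystander behind the apron; origin under its centre
- wax: wax block 32 x 68 x 11 mm, loose bystander lying behind the apron; origin under its centre
- polisher: black rubber polisher, 25 mm wide, 30 mm high, loose bystander in front of the holder; origin under its centre
Mind the look-alikes: they are no part of the job. Leave any pink or red look-alike of the cast alone.

How it is judged:
By the outcome, as a careful person would: the job done as asked, in the order asked, and still so for the second after the job is handed in, with the robot touching nothing.
It also fails if it takes over 54 s, if anything falls off the work surface, if the arm or the gripper's body presses on something with over 40 N, if the wrist force passes 120 N, or if a joint passes its speed limit or range.

### The arm

A 6-joint arm with a two-finger parallel gripper is mounted at the origin on a cart in front of the work surface, level with it; the furniture and walls round the work are solid. World frame = base frame: x ahead of the robot, y to its left, z up, the work surface at z = 0. Lengths are in mm, angles in rad, forces in N, time in s.
With the tool pointing down it reaches from about 350 to 975 mm from the base axis. Payload 7.1 kg.
Tool frame: the origin (TCP) lies at the very end of the fingers, on their centre line; the grasp point (between the pads) lies 19 mm behind it; z points along the fingers, y is the line along which they close (so a half turn about z gives the same grasp; the last joint's range is limited). The gripper opens to 88 mm and grips with 3 to 60 N. Pads are 20 mm wide; open, the fingers measure 115 mm over their backs; the gripper's body (75 mm by 178 mm) begins 61 mm behind the grasp point.
Start: joints at [1.318, 0.423, 1.63, -0, 1.089, -0.019], TCP at [144.766, 607.986, 196.075] pointing down, gripper open.
Joint ranges: [-3, 3], [-0.9, 2.11], [0.09, 2.58], [-1.31, 4.45], [0.11, 2.69], [-2.54, 2.54]. Speed limits (rad/s): [2.39, 2.39, 3.01, 3.14, 3.14, 3.14].

### API

Orientations are given as a rotation vector (axis times angle).
In Python, from workcell import * gives the robot as it stands.
- The arm moves only by the tool step_arm, never from a script. Its argument "deltas" is a list of rows, each a list of 3 entries, a list of its own where there are three numbers: the shift along the tool's x, y, z in units of 300 mm (1.0 is 300 mm), then the turn, a rotation vector about the tool's x, y, z in units of 1.5 rad (1.0 is 1.5 rad), then the gripper command: -1 is shut, 1 is fully open, values between are in proportion. In form: [[[dx, dy, dz], [rx, ry, rz], gripper], ...]. A call has 1 to 20 rows; each row is the pose to reach, as a shift and turn from the pose commanded when the call began, along the tool's axes at that moment; what a row does not reach only later rows make up. A row lasts 1/12 s, in which the tool goes at most 41.7 mm and 7.16 degrees, less where a joint would pass 70% of its speed; a pose out of reach is approached as far as the arm can. A call with a number of a shift or a turn outside -1 to 1 is refused whole. A call with a gripper value outside its range is refused whole. The fingers move at their own pace and stop on an object; the grip force is fixed at half the most. Time passes only in rows, so rows that repeat a pose let the fingers close. It gives the time, the measured TCP pose, the force, the opening and the grip force at its end, in the units of the state.
- get_obs(): the state, without advancing time (a new reading comes with each control period).
- get_image(name): name is "side" or "top"; returns a dict with "pixels" (384x512x3 uint8, red, green, blue), "fx", "fy", "cx", "cy" (pixels), "dist_coeffs" ([k1, k2, p1, p2, k3] as OpenCV has them; the pictures are not rectified), "T" (4x4, takes a point from camera to world coordinates). Camera axes: x right, y down, z forward; pixel columns grow to the right and rows downward; lengths in mm; the calibration is good to about 2 mm. A picture is of the moment at which its call begins. There is no depth.
- close_job(): hands the job in; it is judged then, once.
The state is a dict: "t": time; "qpos": joint angles; "qvel": joint speeds; "joint_torque": joint torques, N m; "ee_pos": TCP position; "orientation": TCP orientation; "ft_force": force on the tool from outside, world axes, zero at the start; "moment": the same for the moment, N m; "width": finger opening in mm; "grasp_force": force on a finger pad.
Only numpy, scipy, OpenCV 4.12 (cv2) and the standard library are available. Lean on these libraries where they do the work, as an engineer would, in place of code of your own. Each camera call takes 0.05 s, during which the arm holds its last target. There are 200 camera calls.

## Working session

There is one attempt and no reset: what is moved stays moved. The work goes in short steps, Python scripts to look and compute and a tool call to move; the robot and the scene stay as the last step left them, time stands still between calls to the robot, and variables do not carry over. Pictures are saved under pics/ and viewed, at most 12 in all, crops included, and the job is handed in when it is done.

Besides the shell and the picture viewer there is one more tool, called after "Request:" by a JSON object that holds its "api" and its "payload", one argument or row to a line. step_arm: Moves the arm, as the interface text tells. Its arguments: {"type":"object","properties":{"deltas":{"type":"array","items":{"type":"array"}}},"required":["deltas"]}

```bash
mkdir -p pics; cat > h.py <<'E'
from workcell import *
import numpy as np, cv2
def K(im): return np.array([[im['fx'],0,im['cx']],[0,im['fy'],im['cy']],[0,0,1.]])
def pt(im,u,v,z):
    p=cv2.undistortPoints(np.array([[[u,v]]],float),K(im),np.array(im['dist_coeffs'],float))[0,0]
    T=np.array(im['T']);d=T[:3,:3]@[p[0],p[1],1];o=T[:3,3]
    return o+d*(z-o[2])/d[2]
def proj(im,P):
    T=np.linalg.inv(np.array(im['T']));P=np.atleast_2d(P).astype(float)
    return cv2.projectPoints(P,cv2.Rodrigues(T[:3,:3])[0],T[:3,3],K(im),np.array(im['dist_coeffs'],float))[0][:,0]
def save(im,n,crop=None,s=1):
    p=im['pixels'][:,:,::-1]
    if crop: a,b,c,d=crop;p=p[b:d,a:c]
    cv2.imwrite('pics/'+n,cv2.resize(p,None,fx=s,fy=s,interpolation=cv2.INTER_CUBIC))
E
python3 - <<'E'
from h import *
import pickle
o=get_obs();print(o)
a=get_image('top');b=get_image('side');pickle.dump((a,b),open('im0.pkl','wb'))
save(a,'top.png',None,1.5);save(b,'side.png',None,1.5)
print(np.array(a['T']).round(2),np.array(b['T']).round(2))
E
```

```text
{'t': 0.0, 'qpos': array([ 1.31799692e+00,  4.23833553e-01,  1.63070384e+00, -1.97195405e-05,
        1.08863499e+00, -1.89922220e-02]), 'qvel': array([ 0.00082431, -0.00038028,  0.00092187,  0.00077751, -0.00060995,
        0.00073249]), 'joint_torque': array([ 2.43474795e-03, -5.44635057e+01, -2.73666698e+01,  6.43744273e-02,
        2.28651072e-02, -1.28777656e-04]), 'ee_pos': array([144.62255045, 607.39969246, 195.30086685]), 'orientation': array([-3.66390170e-01, -3.11995523e+00,  2.46210910e-03]), 'ft_force': array([-0.65508177, -0.05095997, -0.13452201]), 'moment': array([-0.03803318,  0.00247209, -0.01666928]), 'grasp_force': 0.0, 'width': 87.38758314279275}
[[-1.00000e-02 -9.90000e-01  1.30000e-01  3.72830e+02]
 [-1.00000e+00  1.00000e-02 -3.00000e-02  5.00400e+01]
 [ 3.00000e-02 -1.30000e-01 -9.90000e-01  1.18574e+03]
 [ 0.00000e+00  0.00000e+00  0.00000e+00  1.00000e+00]] [[-9.80000e-01 -9.00000e-02  2.00000e-01  3.00400e+02]
 [-2.20000e-01  4.00000e-01 -8.90000e-01  1.03255e+03]
 [ 0.00000e+00 -9.10000e-01 -4.10000e-01  5.53830e+02]
 [ 0.00000e+00  0.00000e+00  0.00000e+00  1.00000e+00]]
```

View pics/top.png

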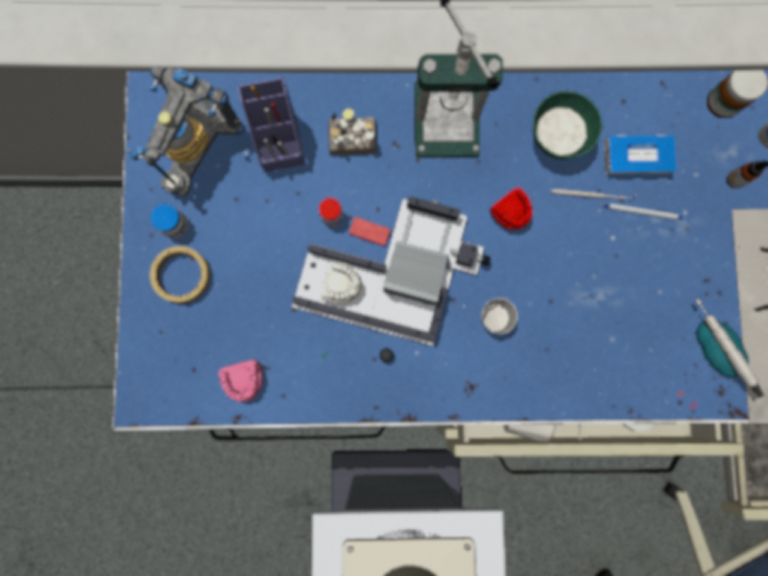

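View pics/side.png

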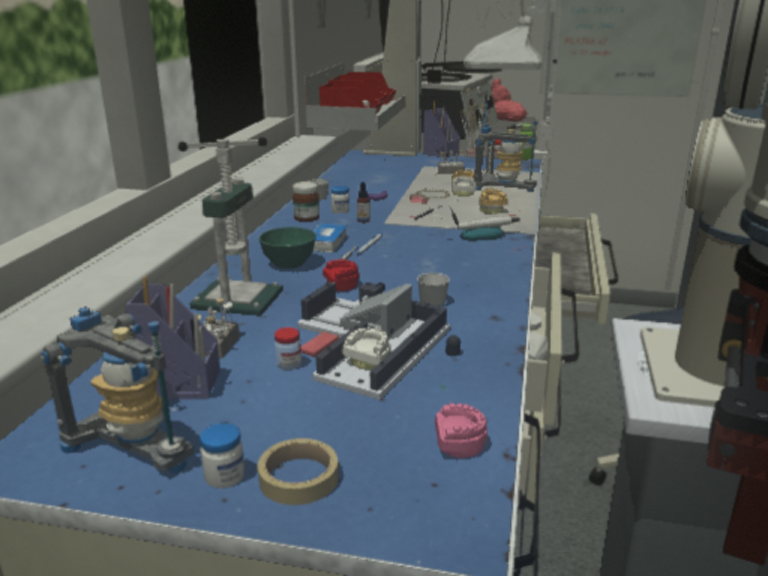

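In the top view (1.5x) the white cast stands in the channel at (340,283). Its look-alikes are the pink model at (240,381) and the red one at (512,210), and I'll leave both alone. The jaw is at (415,272), the plunger at (468,257), the cup at (499,317), the polisher at (387,355), the jar at (330,210) and the wax at (369,231). Next I'll check a close crop.

```bash
python3 - <<'E'
from h import *
import pickle
a,b=pickle.load(open('im0.pkl','rb'))
save(a,'c1.png',(185,125,335,237),5)
for u,v in [(310/1.5,247/1.5),(436/1.5,342/1.5),(293/1.5,308/1.5)]: print(pt(a,u,v,42).round(1))
E
```

```text
[591.  160.4  42. ]
[428.3 -50.4  42. ]
[487.4 188.2  42. ]
```

View pics/c1.png

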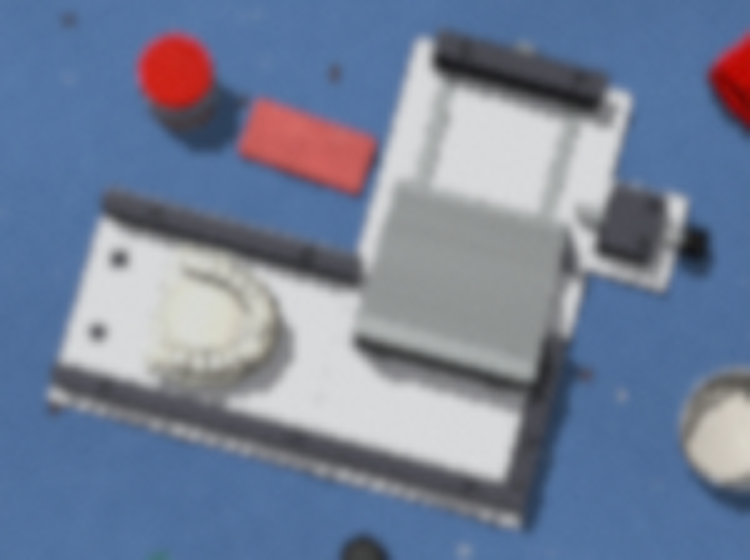

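The crop confirms the white cast in the channel, heel on the left near crop (155,320). The jaw is closed, and its front top edge runs (358,340) to (540,380).

```bash
cat > fit.py <<'E'
from h import *
import pickle
from scipy.optimize import least_squares
a,b=pickle.load(open('im0.pkl','rb'))
C=[(50,188,42,107,188),(-42,188,42,62,366),(-60,190,12,50,400),(-42,-48,42,507,478),(176,56,12,420,38),(176,-62,12,632,93),(38,51,42,360,280),(6,46,78,358,340),(6,-46,78,540,380),(-60,-62,12,522,527)]
C=np.array(C,float);P=C[:,:3];uv=(C[:,3:]+.5)/5-.5+[185,125]
def W(p,P):
    c,s=np.cos(p[2]),np.sin(p[2]);P=np.atleast_2d(P)
    return np.c_[p[0]+c*P[:,0]-s*P[:,1],p[1]+s*P[:,0]+c*P[:,1],P[:,2]]
f=lambda p:(proj(a,W(p,P))-uv).ravel()
r=least_squares(f,[500,0,-.25],x_scale=[100,100,.3],loss='soft_l1')
p=r.x
if __name__=='__main__':
    print(p,f(p).reshape(-1,2).round(1).tolist())
    pickle.dump(p,open('p.pkl','wb'))
    def H(U,V,z):
        w=pt(a,(U+.5)/5-.5+185,(V+.5)/5-.5+125,z);c,s=np.cos(p[2]),np.sin(p[2]);d=w-[p[0],p[1],0]
        return [round(c*d[0]+s*d[1]),round(-s*d[0]+c*d[1])]
    print('cast top pts',H(150,320,44),H(278,330,40),H(205,245,40),H(200,385,40))
    print('jar',pt(a,*(np.array([177,70])/5+[185,125]),57),'wax',H(308,145,11),'knob',H(705,245,26))
    print('bay',W(p,[-2,-15,12]),'chan',W(p,[-2,120,12]),'face',W(p,[6,0,60]))
    # overlay on side
    im=b['pixels'][:,:,::-1].copy()
    for q in proj(b,W(p,P)): cv2.circle(im,tuple(int(round(v)) for v in q),1,(0,0,255),-1)
    cv2.imwrite('pics/ov.png',cv2.resize(im[175:275,190:320],None,fx=6,fy=6,interpolation=cv2.INTER_CUBIC))
E
python3 fit.py
```

```text
[ 4.98988984e+02 -5.98922326e+00 -2.67083868e-01] [[-0.0, 0.2], [-0.9, -0.7], [0.2, 0.4], [0.9, 0.8], [-0.4, -0.2], [0.4, 0.1], [0.3, 0.0], [-0.5, -1.2], [-0.5, 0.3], [0.5, -0.0]]
cast top pts [-9, 149] [3, 85] [35, 133] [-34, 116]
jar [653.84423799 124.61442629  57.        ] wax [105, 97] knob [104, -116]
bay [[493.10109705 -19.92955294  12.        ]] chan [[528.73027325 110.28397095  12.        ]] face [[504.77625138  -7.57274221  60.        ]]
```

View pics/ov.png

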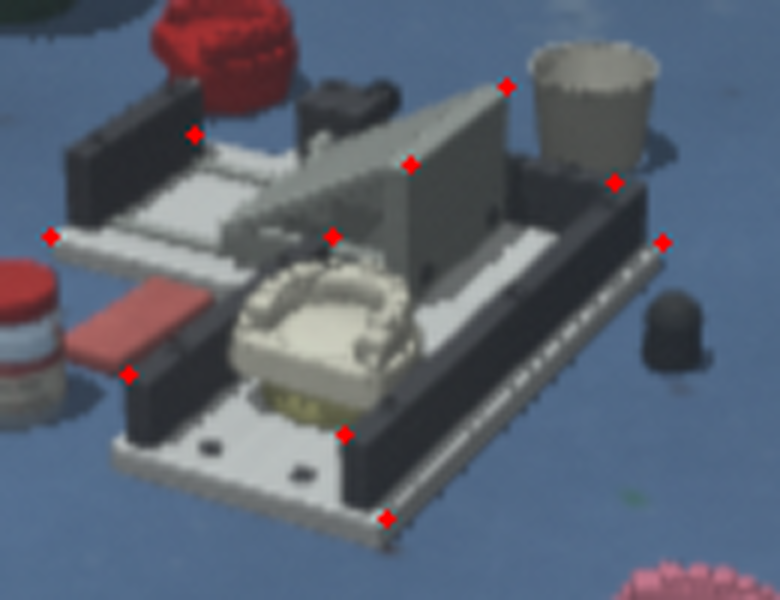

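The overlay fits to about 2 mm. The cast's heel is near holder y 149 and the cast is roughly centred in the channel. Next I'll write a move helper.

```bash
cat > mv.py <<'E'
import sys,pickle
from h import *
from scipy.spatial.transform import Rotation as R
p=pickle.load(open('p.pkl','rb'))
def tw(x,y,z):
    c,s=np.cos(p[2]),np.sin(p[2]);return np.array([p[0]+c*x-s*y,p[1]+s*x+c*y,z])
def delta(x,y,z,ang,o=None):
    "holder x,y, z, holder angle (deg) of tool y"
    o=o or get_obs();Rt=R.from_rotvec(o['orientation'])
    t=np.radians(ang)+p[2];Y=np.array([np.cos(t),np.sin(t),0]);Z=np.array([0,0,-1.]);X=np.cross(Y,Z)
    d=Rt.inv().apply(tw(x,y,z)-o['ee_pos'])/300
    r=(Rt.inv()*R.from_matrix(np.c_[X,Y,Z])).as_rotvec()/1.5
    return d.round(4).tolist(),r.round(4).tolist()
def hold(o):
    d=np.array(o['ee_pos'])-[p[0],p[1],0];c,s=np.cos(p[2]),np.sin(p[2])
    f=o['ft_force']
    return [round(v,1) for v in (c*d[0]+s*d[1],-s*d[0]+c*d[1],d[2],c*f[0]+s*f[1],-s*f[0]+c*f[1],f[2])]
if __name__=='__main__':
    o=get_obs();print('t',o['t'],'holder xyz,f',hold(o),'q',np.round(o['qpos'],2),'w',round(o['width'],1))
    v=list(map(float,sys.argv[1:]))
    for i in range(0,len(v),4): print(v[i:i+4],delta(*v[i:i+4],o))
E
python3 mv.py -18 0 195 90 -18 300 195 90
```

```text
t 0.1 holder xyz,f [np.float64(-503.7), np.float64(498.2), np.float64(195.4), np.float64(0.1), np.float64(-0.1), np.float64(0.3)] q [ 1.32  0.42  1.63 -0.    1.09 -0.02] w 87.5
[-18.0, 0.0, 195.0, 90.0] ([-1.5628, -1.7136, 0.0037], [-0.0009, -0.0, 0.0222])
[-18.0, 300.0, 195.0, 90.0] ([-1.5961, -0.7141, 0.0023], [-0.0009, -0.0, 0.0222])
```

Request:
{"api": "step_arm", "payload": {
  "deltas": [
    [[-0.78, -0.857, 0], [0, 0, 0.022], -1],
    [[-0.78, -0.857, 0], [0, 0, 0.022], -1],
    [[-0.78, -0.857, 0], [0, 0, 0.022], -1],
    [[-0.78, -0.857, 0], [0, 0, 0.022], -1],
    [[-0.78, -0.857, 0], [0, 0, 0.022], -1],
    [[-0.78, -0.857, 0], [0, 0, 0.022], -1],
    [[-0.78, -0.857, 0], [0, 0, 0.022], -1],
    [[-0.78, -0.857, 0], [0, 0, 0.022], -1],
    [[-0.78, -0.857, 0], [0, 0, 0.022], -1],
    [[-0.78, -0.857, 0], [0, 0, 0.022], -1],
    [[-0.78, -0.857, 0], [0, 0, 0.022], -1],
    [[-0.78, -0.857, 0], [0, 0, 0.022], -1]
  ]
}}

```text
t: 1.1
ee_pos: [312.7, 304.3, 196.1]
orientation: [-0.418, -3.114, -0.0]
ft_force: [0.0, 0.3, 0.2]
width: 11.0
grasp_force: 0.0
```

```bash
python3 mv.py -18 0 195 90
```

```text
t 1.1 holder xyz,f [np.float64(-261.6), np.float64(250.1), np.float64(196.1), np.float64(-0.1), np.float64(0.3), np.float64(0.2)] q [ 0.74  0.14  2.03  0.    0.97 -0.56] w 11.0
[-18.0, 0.0, 195.0, 90.0] ([-0.8118, -0.8338, 0.0032], [0.0002, -0.0001, 0.0001])
```

Request:
{"api": "step_arm", "payload": {
  "deltas": [
    [[-0.812, -0.834, 0], [0, 0, 0], -1],
    [[-0.812, -0.834, 0], [0, 0, 0], -1],
    [[-0.812, -0.834, 0], [0, 0, 0], -1],
    [[-0.812, -0.834, 0], [0, 0, 0], -1],
    [[-0.812, -0.834, 0], [0, 0, 0], -1],
    [[-0.812, -0.834, 0], [0, 0, 0], -1],
    [[-0.812, -0.834, 0], [0, 0, 0], -1],
    [[-0.812, -0.834, 0], [0, 0, 0], -1],
    [[-0.812, -0.834, 0], [0, 0, 0], -1],
    [[-0.812, -0.834, 0], [0, 0, 0], -1],
    [[-0.812, -0.834, 0], [0, 0, 0], -1],
    [[-0.812, -0.834, 0], [0, 0, 0], -1],
    [[-0.812, -0.834, 0], [0, 0, 0], -1]
  ]
}}

```text
t: 2.18
ee_pos: [481.2, -0.3, 195.9]
orientation: [-0.414, -3.113, -0.0]
ft_force: [-0.9, -0.5, -0.3]
width: 0.3
grasp_force: 0.0
```

```bash
python3 mv.py -18 0 42 90; python3 -c "
from h import *
b=get_image('side');save(b,'s2.png',(180,100,340,240),5)"
```

```text
t 2.1833 holder xyz,f [np.float64(-18.7), np.float64(0.8), np.float64(195.9), np.float64(-0.7), np.float64(-0.7), np.float64(-0.3)] q [-0.03  0.21  1.94  0.    0.99 -1.33] w 0.3
[-18.0, 0.0, 42.0, 90.0] ([-0.0026, -0.0028, 0.513], [0.0, -0.0005, 0.0017])
```

View pics/s2.png

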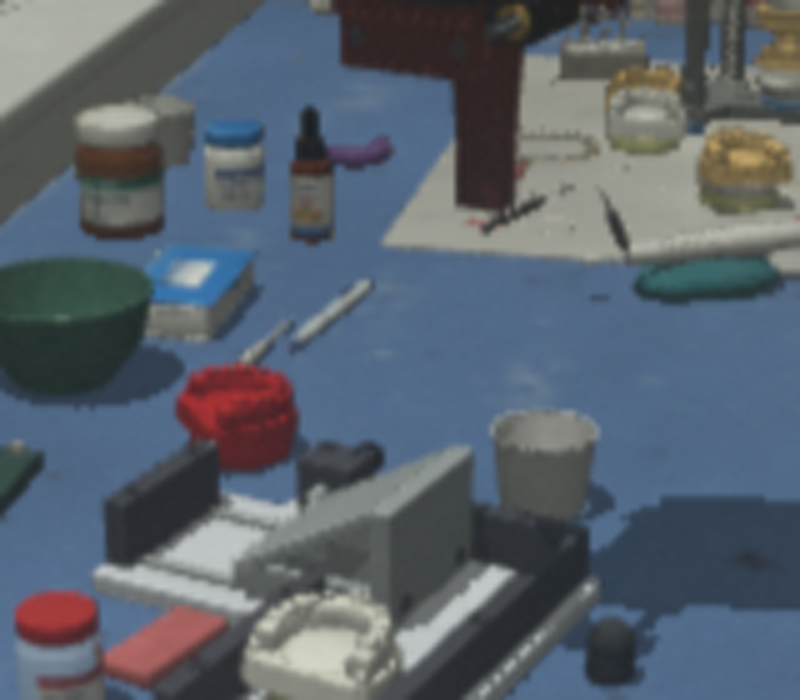

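The side crop shows the closed fingers (485,200) hanging clear above and in front of the jaw. Now I'll go down.

Request:
{"api": "step_arm", "payload": {
  "deltas": [
    [[-0.002, -0.003, 0.12], [0, 0, 0.002], -1],
    [[-0.002, -0.003, 0.24], [0, 0, 0.002], -1],
    [[-0.002, -0.003, 0.36], [0, 0, 0.002], -1],
    [[-0.002, -0.003, 0.45], [0, 0, 0.002], -1],
    [[-0.002, -0.003, 0.5], [0, 0, 0.002], -1],
    [[-0.002, -0.003, 0.51], [0, 0, 0.002], -1],
    [[-0.002, -0.003, 0.51], [0, 0, 0.002], -1],
    [[-0.002, -0.003, 0.51], [0, 0, 0.002], -1]
  ]
}}

```text
t: 2.9
ee_pos: [482.7, -2.3, 43.9]
orientation: [0.421, 3.112, 0.0]
ft_force: [0.1, -0.1, 0.5]
width: 0.5
grasp_force: 0.0
```

```bash
python3 mv.py 0 0 42 90 43 0 42 90
```

```text
t 2.9 holder xyz,f [np.float64(-16.7), np.float64(-0.8), np.float64(43.9), np.float64(0.1), np.float64(-0.0), np.float64(0.5)] q [-0.03  0.47  2.03  0.    0.64 -1.33] w 0.5
[0.0, 0.0, 42.0, 90.0] ([-0.0556, 0.0027, 0.0062], [0.0002, 0.0006, -0.0012])
[43.0, 0.0, 42.0, 90.0] ([-0.1989, 0.003, 0.0064], [0.0002, 0.0006, -0.0012])
```

Push along -tool x, first until contact and partly in, to read the force.

Request:
{"api": "step_arm", "payload": {
  "deltas": [
    [[-0.015, 0.003, 0], [0, 0, 0], -1],
    [[-0.03, 0.003, 0], [0, 0, 0], -1],
    [[-0.045, 0.003, 0], [0, 0, 0], -1],
    [[-0.06, 0.003, 0], [0, 0, 0], -1],
    [[-0.075, 0.003, 0], [0, 0, 0], -1],
    [[-0.09, 0.003, 0], [0, 0, 0], -1],
    [[-0.09, 0.003, 0], [0, 0, 0], -1],
    [[-0.09, 0.003, 0], [0, 0, 0], -1]
  ]
}}

```text
t: 3.57
ee_pos: [506.2, -8.9, 43.2]
orientation: [-0.423, -3.108, -0.0]
ft_force: [-8.7, 3.6, 5.8]
width: 0.3
grasp_force: 4.5
```

```bash
python3 mv.py 43 0 42 90
```

```text
t 3.5667 holder xyz,f [np.float64(7.7), np.float64(-1.0), np.float64(43.2), np.float64(-9.4), np.float64(1.2), np.float64(5.8)] q [-0.04  0.5   1.98  0.    0.67 -1.34] w 0.3
[43.0, 0.0, 42.0, 90.0] ([-0.1176, 0.0036, 0.0036], [-0.0004, -0.0033, -0.0022])
```

Request:
{"api": "step_arm", "payload": {
  "deltas": [
    [[-0.015, 0.002, 0], [0, 0, 0], -1],
    [[-0.03, 0.002, 0], [0, 0, 0], -1],
    [[-0.045, 0.002, 0], [0, 0, 0], -1],
    [[-0.06, 0.002, 0], [0, 0, 0], -1],
    [[-0.075, 0.002, 0], [0, 0, 0], -1],
    [[-0.09, 0.002, 0], [0, 0, 0], -1],
    [[-0.105, 0.002, 0], [0, 0, 0], -1],
    [[-0.12, 0.002, 0], [0, 0, 0], -1],
    [[-0.13, 0.002, 0], [0, 0, 0], -1],
    [[-0.13, 0.002, 0], [0, 0, 0], -1],
    [[-0.13, 0.002, 0], [0, 0, 0], -1]
  ]
}}

```text
t: 4.48
ee_pos: [541.6, -19.1, 42.2]
orientation: [-0.422, -3.104, 0.001]
ft_force: [-11.9, 0.1, 0.4]
width: 0.1
grasp_force: 5.2
```

```bash
python3 mv.py 43 0 42 90;python3 -c "
from h import *
b=get_image('top');save(b,'s3.png',(225,125,325,225),6)"
```

```text
t 4.4833 holder xyz,f [np.float64(44.6), np.float64(-1.4), np.float64(42.2), np.float64(-11.5), np.float64(-3.0), np.float64(0.4)] q [-0.06  0.54  1.9  -0.    0.72 -1.36] w 0.1
[43.0, 0.0, 42.0, 90.0] ([0.0052, 0.0047, 0.0006], [-0.0014, -0.0061, -0.0021])
```

View pics/s3.png

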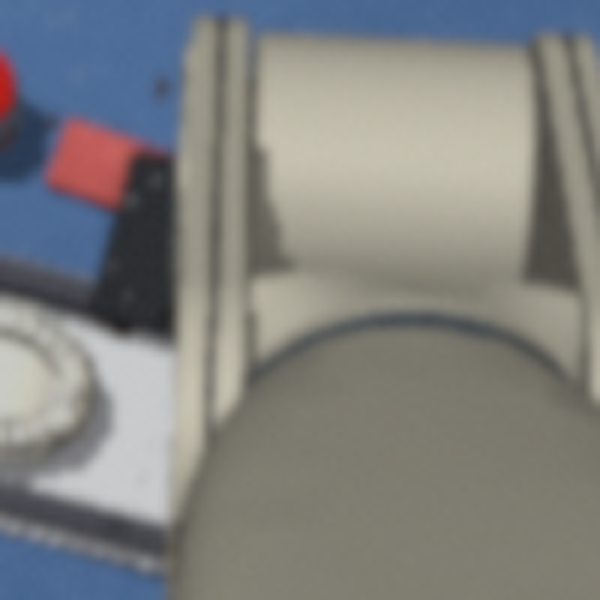

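The arm hides the jaw from the top camera. The travel (about 46 mm) and the force (11.5 N) both say the jaw is past the pin. I'll back off slowly and watch where the force vanishes.

Request:
{"api": "step_arm", "payload": {
  "deltas": [
    [[0.01, 0.002, 0], [0, 0, 0], -1],
    [[0.02, 0.002, 0], [0, 0, 0], -1],
    [[0.03, 0.002, 0], [0, 0, 0], -1],
    [[0.04, 0.002, 0], [0, 0, 0], -1],
    [[0.05, 0.002, 0], [0, 0, 0], -1],
    [[0.06, 0.002, 0], [0, 0, 0], -1],
    [[0.07, 0.002, 0], [0, 0, 0], -1],
    [[0.08, 0.002, 0], [0, 0, 0], -1],
    [[0.08, 0.002, 0], [0, 0, 0], -1],
    [[0.08, 0.002, 0], [0, 0, 0], -1]
  ]
}}

```text
t: 5.37
ee_pos: [524.0, -12.1, 43.6]
orientation: [0.422, 3.112, 0.0]
ft_force: [0.2, -0.4, -0.4]
width: 0.7
grasp_force: 0.0
```

```bash
python3 mv.py -5 0 42 90 -5 0 200 90;python3 -c "
from h import *
b=get_image('side');save(b,'s4.png',(190,160,320,260),6)"
```

```text
t 5.3667 holder xyz,f [np.float64(25.8), np.float64(0.7), np.float64(43.6), np.float64(0.3), np.float64(-0.3), np.float64(-0.4)] q [-0.05  0.51  1.94 -0.    0.69 -1.35] w 0.7
[-5.0, 0.0, 42.0, 90.0] ([0.1026, -0.0026, 0.0051], [0.0002, 0.001, -0.0018])
[-5.0, 0.0, 200.0, 90.0] ([0.1018, -0.0024, -0.5216], [0.0002, 0.001, -0.0018])
```

View pics/s4.png

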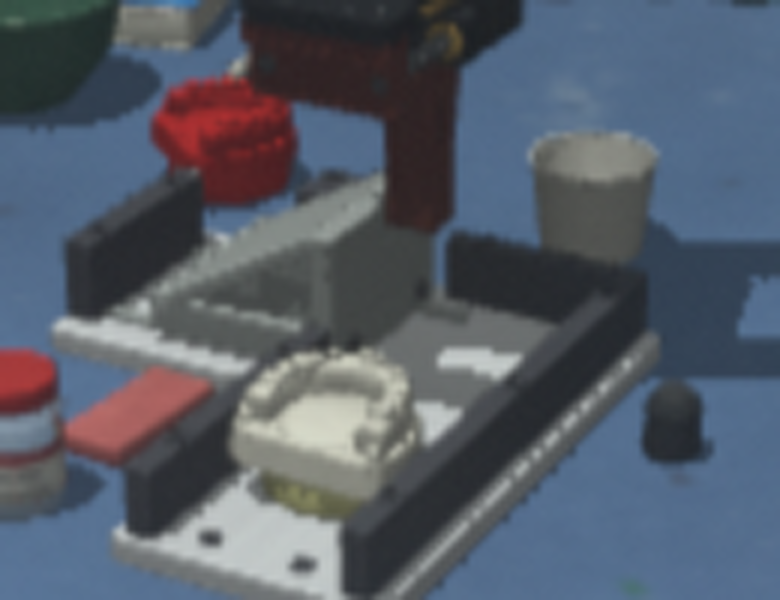

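The force went to zero at TCP x≈26 with the jaw standing open, so it is caught on the pin: the jaw face is at crop (380,260), well back from the fence, and the fingers are free of it. Back away and lift.

Request:
{"api": "step_arm", "payload": {
  "deltas": [
    [[0.04, -0.002, 0], [0, 0, 0], -1],
    [[0.08, -0.002, 0], [0, 0, 0], -1],
    [[0.1, -0.002, -0.02], [0, 0, 0], -1],
    [[0.1, -0.002, -0.14], [0, 0, 0], -1],
    [[0.1, -0.002, -0.27], [0, 0, 0], -1],
    [[0.1, -0.002, -0.4], [0, 0, 0.08], -1],
    [[0.1, -0.002, -0.5], [0, 0, 0.16], -1],
    [[0.1, -0.002, -0.5], [0, 0, 0.24], -0.3],
    [[0.1, -0.002, -0.5], [0, 0, 0.32], -0.3],
    [[0.1, -0.002, -0.5], [0, 0, 0.4], -0.3],
    [[0.1, -0.002, -0.5], [0, 0, 0.4], -0.3],
    [[0.1, -0.002, -0.5], [0, 0, 0.4], -0.3]
  ]
}}

```text
t: 6.42
ee_pos: [494.4, -4.7, 193.6]
orientation: [1.318, 2.851, 0.0]
ft_force: [0.5, -1.0, -0.6]
width: 29.4
grasp_force: 0.0
```

```bash
python3 mv.py -2 175 190 0
```

```text
t 6.4167 holder xyz,f [np.float64(-4.7), np.float64(0.0), np.float64(193.6), np.float64(0.7), np.float64(-0.8), np.float64(-0.6)] q [-0.03  0.23  1.92 -0.    0.99 -0.74] w 29.4
[-2.0, 175.0, 190.0, 0.0] ([0.3214, 0.4867, 0.0121], [0.0006, 0.0002, 0.6478])
```

Request:
{"api": "step_arm", "payload": {
  "deltas": [
    [[0.08, 0.12, 0.01], [0, 0, 0.08], -0.3],
    [[0.16, 0.24, 0.01], [0, 0, 0.16], -0.3],
    [[0.24, 0.36, 0.01], [0, 0, 0.24], -0.3],
    [[0.321, 0.487, 0.01], [0, 0, 0.32], -0.3],
    [[0.321, 0.487, 0.01], [0, 0, 0.4], -0.3],
    [[0.321, 0.487, 0.01], [0, 0, 0.48], -0.3],
    [[0.321, 0.487, 0.01], [0, 0, 0.56], -0.3],
    [[0.321, 0.487, 0.01], [0, 0, 0.648], -0.3],
    [[0.321, 0.487, 0.01], [0, 0, 0.648], -0.3],
    [[0.321, 0.487, 0.01], [0, 0, 0.648], -0.3],
    [[0.321, 0.487, 0.01], [0, 0, 0.648], -0.3],
    [[0.321, 0.487, 0.01], [0, 0, 0.648], -0.3]
  ]
}}

```text
t: 7.42
ee_pos: [543.7, 163.0, 190.1]
orientation: [2.498, 1.905, 0.0]
ft_force: [0.5, -0.0, -0.4]
width: 30.7
grasp_force: 0.0
```

```bash
python3 mv.py -2 175 24 0;python3 -c "
from h import *
b=get_image('side');save(b,'s5.png',(190,120,320,260),4)"
```

```text
t 7.4167 holder xyz,f [np.float64(-1.4), np.float64(174.8), np.float64(190.1), np.float64(0.5), np.float64(0.1), np.float64(-0.4)] q [ 0.27  0.35  1.76 -0.    1.03  0.54] w 30.7
[-2.0, 175.0, 24.0, 0.0] ([0.0007, -0.0019, 0.5537], [0.0, 0.0, -0.0005])
```

View pics/s5.png

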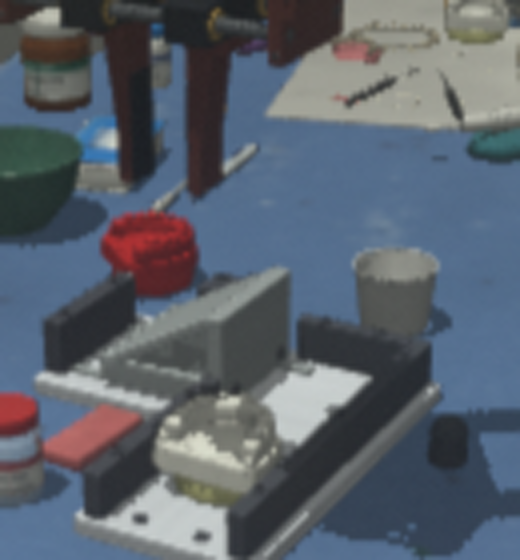

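The jaw is holding at middle with a wide bay. The fingers are open about 30 mm, with the cast ahead of them. Now I'll go down behind the heel.

Request:
{"api": "step_arm", "payload": {
  "deltas": [
    [[0, -0.002, 0.12], [0, 0, 0], -0.3],
    [[0, -0.002, 0.24], [0, 0, 0], -0.3],
    [[0, -0.002, 0.36], [0, 0, 0], -0.3],
    [[0, -0.002, 0.46], [0, 0, 0], -0.3],
    [[0, -0.002, 0.53], [0, 0, 0], -0.3],
    [[0, -0.002, 0.55], [0, 0, 0], -0.3],
    [[0, -0.002, 0.55], [0, 0, 0], -0.3],
    [[0, -0.002, 0.55], [0, 0, 0], -0.3]
  ]
}}

```text
t: 8.13
ee_pos: [543.7, 163.4, 25.7]
orientation: [2.5, 1.902, 0.001]
ft_force: [-0.1, 0.7, 0.0]
width: 31.0
grasp_force: 0.0
```

```bash
python3 mv.py -2 155 24 0 -2 80 24 0
```

```text
t 8.1333 holder xyz,f [np.float64(-1.6), np.float64(175.2), np.float64(25.7), np.float64(-0.3), np.float64(0.6), np.float64(0.0)] q [ 0.27  0.59  1.85 -0.    0.71  0.54] w 31.0
[-2.0, 155.0, 24.0, 0.0] ([-0.0673, -0.0012, 0.0057], [0.0004, -0.0002, -0.0022])
[-2.0, 80.0, 24.0, 0.0] ([-0.3173, -0.0004, 0.0056], [0.0004, -0.0002, -0.0022])
```

Request:
{"api": "step_arm", "payload": {
  "deltas": [
    [[-0.012, 0, 0], [0, 0, 0], -0.3],
    [[-0.024, 0, 0], [0, 0, 0], -0.3],
    [[-0.036, 0, 0], [0, 0, 0], -0.3],
    [[-0.046, 0, 0], [0, 0, 0], -0.3],
    [[-0.054, 0, 0], [0, 0, 0], -0.3],
    [[-0.062, 0, 0], [0, 0, 0], -0.3],
    [[-0.07, 0, 0], [0, 0, 0], -0.3],
    [[-0.078, 0, 0], [0, 0, 0], -0.3],
    [[-0.086, 0, 0], [0, 0, 0], -0.3],
    [[-0.095, 0, 0], [0, 0, 0], -0.3],
    [[-0.105, 0, 0], [0, 0, 0], -0.3],
    [[-0.116, 0, 0], [0, 0, 0], -0.3],
    [[-0.128, 0, 0], [0, 0, 0], -0.3],
    [[-0.14, 0, 0], [0, 0, 0], -0.3],
    [[-0.152, 0, 0], [0, 0, 0], -0.3],
    [[-0.164, 0, 0], [0, 0, 0], -0.3],
    [[-0.176, 0, 0], [0, 0, 0], -0.3],
    [[-0.188, 0, 0], [0, 0, 0], -0.3],
    [[-0.2, 0, 0], [0, 0, 0], -0.3]
  ]
}}

```text
t: 9.72
ee_pos: [526.9, 105.1, 25.1]
orientation: [-2.501, -1.901, 0.0]
ft_force: [0.8, 1.8, -0.1]
width: 30.9
grasp_force: 0.6
```

```bash
python3 mv.py -2 60 24 0 -2 28 24 0;python3 -c "
from h import *
b=get_image('side');save(b,'s6.png',(190,120,320,260),4)"
```

```text
t 9.7167 holder xyz,f [np.float64(-2.4), np.float64(114.5), np.float64(25.1), np.float64(0.3), np.float64(2.0), np.float64(-0.1)] q [ 0.17  0.56  1.92 -0.    0.67  0.45] w 30.9
[-2.0, 60.0, 24.0, 0.0] ([-0.1818, 0.002, 0.0036], [-0.0, 0.0, -0.0026])
[-2.0, 28.0, 24.0, 0.0] ([-0.2885, 0.0024, 0.0036], [-0.0, 0.0, -0.0026])
```

View pics/s6.png

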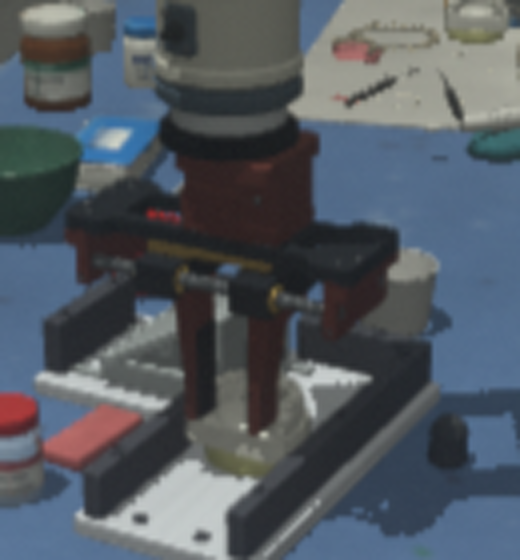

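The cast is sliding at 2 N, square in the channel with both fingers on its heel. Go on.

Request:
{"api": "step_arm", "payload": {
  "deltas": [
    [[-0.012, 0.001, 0], [0, 0, 0], -0.3],
    [[-0.024, 0.001, 0], [0, 0, 0], -0.3],
    [[-0.036, 0.001, 0], [0, 0, 0], -0.3],
    [[-0.048, 0.001, 0], [0, 0, 0], -0.3],
    [[-0.06, 0.001, 0], [0, 0, 0], -0.3],
    [[-0.072, 0.001, 0], [0, 0, 0], -0.3],
    [[-0.084, 0.001, 0], [0, 0, 0], -0.3],
    [[-0.096, 0.001, 0], [0, 0, 0], -0.3],
    [[-0.108, 0.002, 0], [0, 0, 0], -0.3],
    [[-0.12, 0.002, 0], [0, 0, 0], -0.3],
    [[-0.132, 0.002, 0], [0, 0, 0], -0.3],
    [[-0.144, 0.002, 0], [0, 0, 0], -0.3],
    [[-0.156, 0.002, 0], [0, 0, 0], -0.3],
    [[-0.168, 0.002, 0], [0, 0, 0], -0.3],
    [[-0.18, 0.002, 0], [0, 0, 0], -0.3],
    [[-0.192, 0.002, 0], [0, 0, 0], -0.3],
    [[-0.204, 0.002, 0], [0, 0, 0], -0.3],
    [[-0.216, 0.002, 0], [0, 0, 0], -0.3],
    [[-0.228, 0.002, 0], [0, 0, 0], -0.3],
    [[-0.24, 0.002, 0], [0, 0, 0], -0.3]
  ]
}}

```text
t: 11.43
ee_pos: [508.3, 35.6, 25.1]
orientation: [2.501, 1.901, -0.0]
ft_force: [0.6, 1.5, -0.4]
width: 30.9
grasp_force: 0.5
```

```bash
python3 mv.py -2 28 24 0
```

```text
t 11.4333 holder xyz,f [np.float64(-2.0), np.float64(42.6), np.float64(25.1), np.float64(0.2), np.float64(1.6), np.float64(-0.4)] q [ 0.05  0.53  1.98 -0.    0.63  0.32] w 30.9
[-2.0, 28.0, 24.0, 0.0] ([-0.0485, 0.0003, 0.0036], [-0.0, 0.0, -0.0026])
```

Request:
{"api": "step_arm", "payload": {
  "deltas": [
    [[-0.008, 0, 0], [0, 0, 0], -0.3],
    [[-0.016, 0, 0], [0, 0, 0], -0.3],
    [[-0.022, 0, 0], [0, 0, 0], -0.3],
    [[-0.028, 0, 0], [0, 0, 0], -0.3],
    [[-0.034, 0, 0], [0, 0, 0], -0.3],
    [[-0.038, 0, 0], [0, 0, 0], -0.3],
    [[-0.042, 0, 0], [0, 0, 0], -0.3],
    [[-0.042, 0, 0], [0, 0, 0], -0.3]
  ]
}}

```text
t: 12.1
ee_pos: [504.9, 23.6, 25.1]
orientation: [2.501, 1.901, -0.0]
ft_force: [0.3, 0.1, 0.6]
width: 30.9
grasp_force: 0.2
```

Request:
{"api": "step_arm", "payload": {
  "deltas": [
    [[-0.003, 0, 0], [0, 0, 0], -0.3],
    [[-0.006, 0, 0], [0, 0, 0], -0.3],
    [[-0.006, 0, 0], [0, 0, 0], -0.3]
  ]
}}

```text
t: 12.35
ee_pos: [504.4, 22.0, 25.1]
orientation: [-2.501, -1.901, 0.0]
ft_force: [0.9, 0.9, 0.7]
width: 30.8
grasp_force: 0.3
```

```bash
python3 mv.py -2 28 24 0
```

```text
t 12.35 holder xyz,f [np.float64(-2.1), np.float64(28.5), np.float64(25.1), np.float64(0.7), np.float64(1.1), np.float64(0.7)] q [ 0.02  0.53  1.99 -0.    0.63  0.29] w 30.8
[-2.0, 28.0, 24.0, 0.0] ([-0.0015, 0.0004, 0.0036], [-0.0, 0.0, -0.0026])
```

Request:
{"api": "step_arm", "payload": {
  "deltas": [
    [[-0.003, 0, 0], [0, 0, 0], -0.3],
    [[-0.006, 0, 0], [0, 0, 0], -0.3],
    [[-0.008, 0, 0], [0, 0, 0], -0.3]
  ]
}}

```text
t: 12.6
ee_pos: [503.9, 19.7, 25.1]
orientation: [2.501, 1.901, 0.0]
ft_force: [0.2, 0.1, 0.4]
width: 30.7
grasp_force: 0.5
```

Request:
{"api": "step_arm", "payload": {
  "deltas": [
    [[-0.003, 0, 0], [0, 0, 0], -0.3],
    [[-0.006, 0, 0], [0, 0, 0], -0.3],
    [[-0.006, 0, 0], [0, 0, 0], -0.3]
  ]
}}

```text
t: 12.85
ee_pos: [503.3, 17.9, 25.1]
orientation: [2.501, 1.901, -0.0]
ft_force: [0.7, 0.4, -0.1]
width: 30.5
grasp_force: 0.3
```

Request:
{"api": "step_arm", "payload": {
  "deltas": [
    [[-0.003, 0, 0], [0, 0, 0], -0.3],
    [[-0.006, 0, 0], [0, 0, 0], -0.3]
  ]
}}

```text
t: 13.02
ee_pos: [502.9, 16.3, 25.1]
orientation: [-2.501, -1.901, 0.0]
ft_force: [0.0, 1.3, 0.7]
width: 31.2
grasp_force: 0.5
```

Request:
{"api": "step_arm", "payload": {
  "deltas": [
    [[-0.003, 0, 0], [0, 0, 0], -0.3],
    [[-0.006, 0, 0], [0, 0, 0], -0.3]
  ]
}}

```text
t: 13.18
ee_pos: [502.5, 14.6, 25.1]
orientation: [-2.501, -1.901, -0.001]
ft_force: [1.4, 4.0, 0.7]
width: 30.8
grasp_force: 2.3
```

```bash
python3 mv.py -2 28 24 0;python3 -c "
from h import *
b=get_image('side');save(b,'s7.png',(210,150,310,240),6)"
```

```text
t 13.1833 holder xyz,f [np.float64(-2.0), np.float64(20.8), np.float64(25.1), np.float64(0.3), np.float64(4.3), np.float64(0.7)] q [0.01 0.52 1.99 0.   0.62 0.28] w 30.8
[-2.0, 28.0, 24.0, 0.0] ([0.024, 0.0, 0.0038], [0.0001, -0.0002, -0.0028])
```

View pics/s7.png

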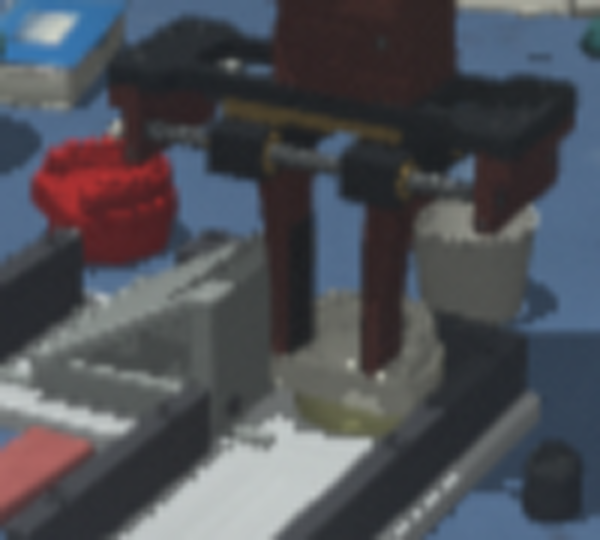

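The force has risen to 4.3 N and the cast sits at the end stop beside the open jaw. One small press to confirm the contact.

Request:
{"api": "step_arm", "payload": {
  "deltas": [
    [[-0.003, 0, 0], [0, 0, 0], -0.3],
    [[-0.003, 0, 0], [0, 0, 0], -0.3]
  ]
}}

```text
t: 13.4
ee_pos: [502.7, 14.2, 25.3]
orientation: [2.502, 1.9, 0.002]
ft_force: [0.3, 6.1, 1.8]
width: 30.7
grasp_force: 3.1
```

Request:
{"api": "step_arm", "payload": {
  "deltas": [
    [[-0.003, 0, 0], [0, 0, 0], -0.3],
    [[-0.003, 0, 0], [0, 0, 0], -0.3]
  ]
}}

```text
t: 13.57
ee_pos: [502.8, 13.7, 25.5]
orientation: [2.502, 1.9, 0.003]
ft_force: [1.4, 9.1, 2.9]
width: 31.1
grasp_force: 4.7
```

The cast is firmly against the stop. Back off slowly, lift and check.

Request:
{"api": "step_arm", "payload": {
  "deltas": [
    [[0.008, 0, 0], [0, 0, 0], -0.3],
    [[0.02, 0, 0], [0, 0, 0], -0.3],
    [[0.04, 0, 0], [0, 0, 0], -0.3],
    [[0.07, 0, 0], [0, 0, 0], -0.3],
    [[0.12, 0, 0], [0, 0, 0], -0.3],
    [[0.15, 0, -0.05], [0, 0, 0], -0.3],
    [[0.15, 0, -0.17], [0, 0, 0], -0.3],
    [[0.15, 0, -0.3], [0, 0, 0], -0.3],
    [[0.15, 0, -0.43], [0, 0, 0], -0.3],
    [[0.15, 0, -0.56], [0, 0, 0], -0.3],
    [[0.25, -0.1, -0.56], [0, 0, 0], -0.3],
    [[0.37, -0.2, -0.56], [0, 0, 0], -0.3],
    [[0.47, -0.3, -0.56], [0, 0, 0], -0.3],
    [[0.57, -0.4, -0.56], [0, 0, 0], -0.3],
    [[0.67, -0.5, -0.56], [0, 0, 0], -0.3],
    [[0.77, -0.5, -0.56], [0, 0, 0], -0.3],
    [[0.87, -0.5, -0.56], [0, 0, 0], -0.3],
    [[0.87, -0.5, -0.56], [0, 0, 0], -0.3]
  ]
}}

```text
t: 15.07
ee_pos: [428.2, 309.8, 193.6]
orientation: [-2.497, -1.906, -0.006]
ft_force: [0.3, 0.2, -0.4]
width: 30.9
grasp_force: 0.0
```

```bash
python3 mv.py;python3 -c "
from h import *
b=get_image('top');save(b,'s8.png',(185,125,335,237),5)"
```

```text
t 15.0667 holder xyz,f [np.float64(-151.6), np.float64(285.9), np.float64(193.6), np.float64(0.2), np.float64(0.3), np.float64(-0.4)] q [0.6  0.28 1.85 0.   1.01 0.87] w 30.9
```

View pics/s8.png

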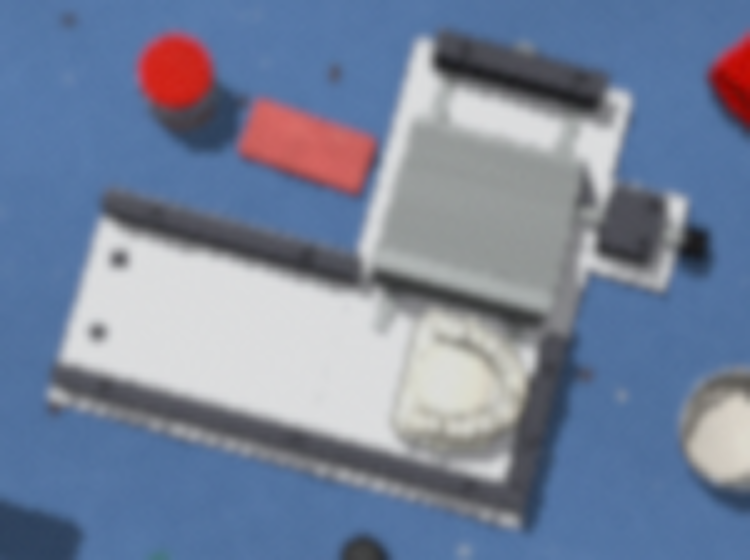

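The cast sits at (465,385) in the bay with its teeth against the end stop. The jaw is caught at middle, and the other items are where they were.

```bash
python3 -c "
from workcell import *
print(close_job())"
```

```text
the job is handed in; nothing more can be done
None
```

The job is handed in: the jaw is caught on its stop pin at the middle position, the white cast is against the end stop in the bay, and none of the other items in the last picture had moved (about 15 s used).

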